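Lay a tall carton down into the low carton rack

ROBOT

A 6-joint arm with a two-finger parallel gripper is mounted at the origin on the work surface. World frame = base frame: x ahead of the robot, y to its left, z up, the work surface at z = 0. Lengths are in m, angles in rad, forces in N, time in s.
With the tool pointing down it reaches from about 0.275 to 0.875 m from the base axis. Payload 12.5 kg.
Tool frame: the origin (TCP) lies at the very end of the fingers, on their centre line; the grasp point (between the pads) lies 19 mm behind it; x points along the fingers, y is the direction in which the jaws open and shut, and the axes are right-handed (so a half turn about x gives the same grasp; the last joint's range is limited). The gripper opens to 85 mm and grips with 20 to 120 N. Pads are 22 mm wide; open, the fingers measure 114 mm over their backs; the gripper's body (76 mm by 85 mm) begins 54 mm behind the grasp point. The pads swing forward as they close: fully open they stand 13 mm farther back than shut.
Start: joints at [1.24, 0.351, 1.652, -0, 1.139, -0.085], TCP at [0.134, 0.533, 0.231] pointing down, gripper open.
Joint ranges: [-2.75, 2.75], [-0.79, 2.1], [0.01, 2.65], [-1.57, 4.71], [0.07, 3.14], [-2.87, 2.87]. Speed limits (rad/s): [2.22, 2.22, 2.79, 3.14, 3.14, 3.14].

INTERFACE

Orientations are given as a 3x3 rotation matrix whose columns are the frame's x, y, z axes.
In Python, from bench import manip gives the robot as it stands. Calls block until the motion is done:
- manip.move_ptp(position, orientation): joint-space move of the TCP to a pose.
- manip.move_l(position, attitude=None, max_speed=0.15): straight line of the TCP; attitude=None keeps the orientation; max_speed is the mean speed in m/s.
- manip.move_j(angles): joint-space move.
- manip.set_gripper(opening, effort=None): opening from 0.0 (shut) to 1.0 (fully open); effort is the grip in N (None keeps the last); returns when the fingers have stopped.
- manip.dwell(seconds).
- manip.inverse_kinematics(position, orientation): joint angles nearest the present ones, or None.
- manip.grab_frame(name): name is "side" or "top" or "wrist"; returns (picture, depth): 480x640x3 uint8, red, green, blue; 480x640 float32, m along the optical axis (not along the pixel's ray), 0 where there is no reading.
- manip.get_calibration(name): a dict with "camera_matrix" (3x3 intrinsics, pixels), "R" (3x3) and "t" (3): a world point X has camera coordinates R X + t. Camera axes: x right, y down, z forward; pixel columns grow to the right and rows downward; lengths in m; the calibration is good to about 2 mm. A picture is of the moment at which its call begins: read the wrist's pose just before it. get_calibration takes no time and is no camera call; for the wrist camera it gives the pose at the moment of the call.
A pose or a line that the arm cannot do raises manip.Unreachable and nothing moves.
- manip.sign_off(): hands the job in, once; it reports no verdict.
Trained networks look in the newest picture that a camera, given by its name, has taken for a name from the list of things; names that differ only in an ending like _2 or _b are one class to them, and where a whole thing is asked for, a point or a joint stands for the part that bears it (a point fixed in the world has none). Each returns a list of dicts, best first, with "confidence" (0 to 1); they miss things now and then, are a little off and sometimes report something else, mostly with a low value. They report only what shows in the picture. A call takes as long as a camera call. They do not tell look-alikes from the thing itself.
- manip.look_for(camera, name): "at" ([x, y, z] in m, in world coordinates, good to about 4 mm: the middle of the surface that is visible of it).
Readings, each from a call of its own:
- manip.current_time(): time.
- manip.current_qpos(): joint angles.
- manip.current_joint_vel(): joint speeds.
- manip.current_joint_torque(): joint torques, N m.
- manip.current_ee_pos(): TCP position.
- manip.current_tcp_rot(): TCP orientation.
- manip.current_force(): force on the tool from outside, world axes, zero at the start.
- manip.current_ft_torque(): the same for the moment, N m.
- manip.current_grip_width(): opening from 0.0 (shut) to 1.0 (fully open).
Only numpy, scipy, OpenCV 4.12 (cv2) and the standard library are available. Lean on these libraries where they do the work, as an engineer would, in place of code of your own. Each camera call takes 0.05 s, during which the arm holds its last target. There are 200 camera calls.

TASK

The standing carton is too tall for the low rack, so keep it upright and slide it until its foot is square against the front edge of the rack's deck, then push high on its near face so that it tips over that edge and lies down on the deck. Slide the lying carton in, under the roof, until it is flush and square against the buffer board on the rear rail, which is set at a different depth each time, so feel for it; keep the carton pressed there for a second with a light push (about 8 N on the board), and let go. The cardboard must not be crushed (never push with more than 25 N), and the stored carton, the mug, the jar and the spoon stay where they are.

Things in the scene. Friction and masses are not known exactly. Their poses are not given: they have to be found in the camera images.
- carton: Plain rigid cardboard carton standing in front of the rack: 100 mm deep (x) x 130 wide (y) x 170 tall (z), 0.35 to 0.65 kg, evenly filled, too big to grip. Origin: centre of its underside. At the start z is up and x points along the rack's x within 0.25 rad: push on its -x face. Once tipped, its z points along the rack's x, its x points down, and its underside faces the robot's push.
- carton_toe (a point): Middle of the carton's lower edge on its +x face, the edge that meets the deck (50 mm from the carton's origin along its x).
- carton_top (a point): Centre of the carton's top face (170 mm from the carton's origin along its z); once the carton lies down this end goes to the buffer board on the rear rail.
- rack: Fixed plywood rack. Origin: middle of its deck's front edge, at table height; x points into the rack, y to the left along the edge, z up. Deck 18 mm thick, 400 mm wide (y -200 to 200), square front edge at x = 0, open above up to x = 170 mm. Its y > 0 half is free for the carton, which stands straight ahead of it; the stored carton fills y -165 to -35 mm.
- roof (a point): Middle of the lower front edge of the rack's roof board: x = 170 mm, z = 140 mm in the rack's frame. The roof is 12 mm thick, reaches from there back to x = 235 mm, and stands on two end posts whose inner faces are at y = +-184 mm.
- rail: Rear rail across the rack, 114 mm high, fixed, its front face at x = 215 mm in the rack's frame; origin at the lower middle of that face, on the deck (z = 18 mm). In the free half (y 0 to 180 mm) it carries a 12 mm buffer board, 110 mm high, clamped square to x with its face at an unknown depth, from x = 182 to 203 mm: hidden by the roof, rigid, found by feel.
- stored: An equal carton already lying in the rack's other half against the rail, 170 (its x) x 130 x 100 mm high; origin at the centre of its lower face. Leave it alone.
- mug: White mug, 80 mm across, 90 mm high, standing beside the standing carton; origin at the centre of its underside. Leave it alone.
- jar: Glass jar with a steel lid behind the rack, 70 mm across, 100 mm high; origin at the centre of its underside. Leave it alone.
- spoon: Wooden spoon lying on the table behind the rack; origin under its middle. Leave it alone.
Mind the look-alikes: they are no part of the job. What is shaped like the carton but green or yellow is not meant.

How it is judged:
By the outcome, as a careful person would: the job done as asked, in the order asked, and still so for the second after the job is handed in, with the robot touching nothing.
It also fails if it takes over 64 s, if anything falls off the work surface, if the arm or the gripper's body presses on something with over 40 N, if the wrist force passes 120 N, or if a joint passes its speed limit or range.

## Working session

There is one attempt and no reset: what is moved stays moved. The work goes in short steps, each a Python script; the robot and the scene stay as the last script left them, time stands still between calls to the robot, and variables do not carry over. Pictures are saved under pics/ and viewed, about 8 in all and at most 12, crops included, and the job is handed in when it is done.

```bash
ls; mkdir -p pics
python3 - <<'E'
from bench import manip
import cv2
for n in("top","side"):
    im,d=manip.grab_frame(n); cv2.imwrite(f"pics/{n}0.png",im[:,:,::-1])
    for o in("carton","rack","roof","rail","stored","mug","jar","spoon"):
        try: print(n,o,[(r["at"],r["confidence"]) for r in manip.look_for(n,o)])
        except Exception as e: print(n,o,e)
    c=manip.get_calibration(n); print(c["t"],-c["R"].T@c["t"])
print(manip.current_time())
E
```

```text
pics
top carton [([0.2696, -0.4743, 0.1701], 0.95)]
top rack [([0.5061, 0.0758, 0.0175], 0.59)]
top roof [([0.508, 0.0744, 0.0157], 0.82)]
top rail []
top stored [([0.648, 0.0709, 0.1153], 0.77)]
top mug [([0.6973, -0.1098, 0.0343], 0.9), ([0.5224, -0.1514, 0.1688], 0.57)]
top jar [([0.4186, 0.2433, 0.0983], 0.86)]
top spoon [([0.5436, 0.2467, 0.0139], 0.75)]
[-0.07507116  0.51633034  1.65898276] [ 0.20140331 -0.07558174  1.7257406 ]
side carton [([0.5202, -0.1605, 0.166], 0.79), ([0.2766, -0.2664, 0.1689], 0.78), ([0.2863, -0.473, 0.1694], 0.66)]
side rack [([0.5083, 0.0865, 0.0207], 0.6)]
side roof [([0.5054, 0.0907, 0.0174], 0.76)]
side rail [([0.4613, 0.132, 0.0457], 0.95)]
side stored [([0.5205, -0.1665, 0.1711], 0.67), ([0.6505, 0.0655, 0.1188], 0.63)]
side mug [([0.6982, -0.101, 0.0421], 0.66)]
side jar [([0.4263, 0.2384, 0.1032], 0.74)]
side spoon [([0.6319, 0.2767, 0.0154], 0.64)]
[-0.46885629  0.15588119  1.26225973] [ 0.34790472 -0.41286884  1.24335289]
0.9
```

View pics/top0.png

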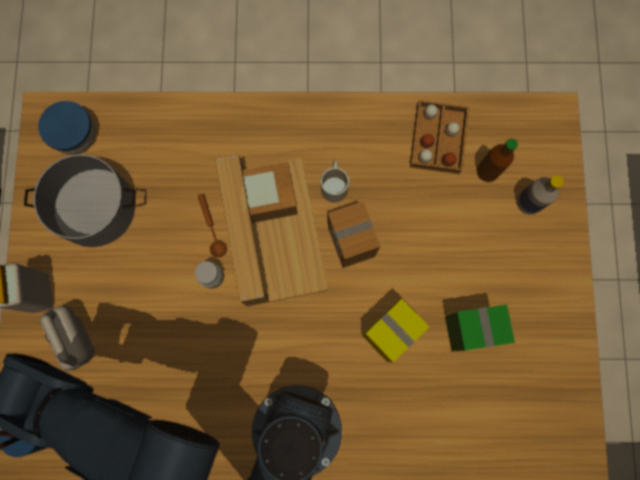

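View pics/side0.png

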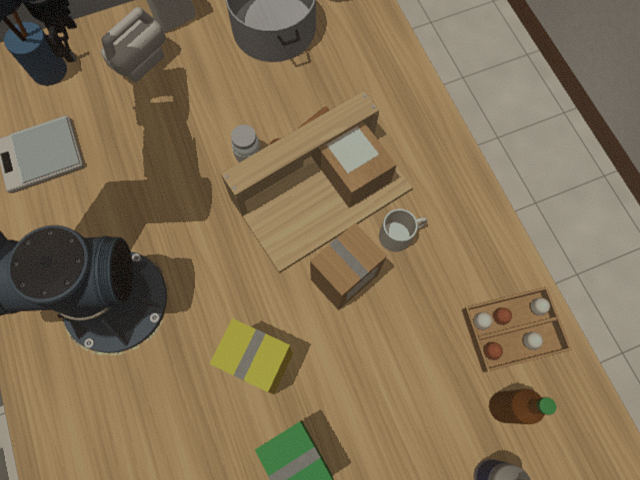

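Top view: the brown carton (353,232) stands in front of the rack, and the rack's x axis points image-left (about world +y). The stored carton is at (270,190), the mug at (335,182), and the free half is nearer the robot. Next I'll fit the poses from depth.

```bash
cat > h.py <<'E'
from bench import manip
import numpy as np, cv2
def cloud(n):
    im,d=manip.grab_frame(n); c=manip.get_calibration(n); K=c["camera_matrix"]
    v,u=np.nonzero(d>0); z=d[v,u]
    P=np.stack([(u-K[0,2])*z/K[0,0],(v-K[1,2])*z/K[1,1],z],1)
    return (P-c["t"])@c["R"], im[v,u], im
def rect(P,c,r,z0,z1):
    m=(abs(P[:,2]-(z0+z1)/2)<(z1-z0)/2)&(np.hypot(P[:,0]-c[0],P[:,1]-c[1])<r)
    Q=P[m]; (cx,cy),(w,h),a=cv2.minAreaRect(Q[:,:2].astype(np.float32)*1000)
    return len(Q),(round(cx,1),round(cy,1)),(round(w,1),round(h,1)),round(a,2),Q[:,2].mean().round(4)
E
python3 - <<'E'
from h import *
for n in("top","side"):
    P,C,_=cloud(n); print(n)
    print(" carton",rect(P,(.52,-.16),.11,.16,.182))
    print(" roof",rect(P,(.55,.16),.26,.145,.16))
    print(" deck",rect(P,(.50,.07),.10,.012,.026))
    m=(P[:,2]>.011)&(P[:,2]<.026)&(P[:,0]>.40)&(P[:,0]<.54)
    # front edge: min y per x bin
    E=[]
    for x in np.arange(.36,.60,.01):
        s=(abs(P[:,0]-x)<.005)&(P[:,2]>.010)&(P[:,2]<.026)&(P[:,1]>-.08)&(P[:,1]<.2)
        if s.sum()>5: E.append((x,P[s,1].min()))
    E=np.array(E); print(" edge",E.round(3).tolist())
print(manip.current_force(),manip.current_tcp_rot().round(2).tolist())
E
```

```text
top
 carton (1842, (532.7, -154.4), (131.1, 101.5), 19.75, np.float64(0.17))
 roof (3391, (567.4, 48.5), (400.7, 277.9), 11.45, np.float64(0.1518))
 deck (2689, (503.8, 45.1), (197.0, 147.8), 11.32, np.float64(0.0182))
 edge [[0.36, 0.015], [0.37, -0.079], [0.38, -0.062], [0.39, -0.079], [0.4, -0.079], [0.41, -0.079], [0.42, -0.079], [0.43, -0.076], [0.44, -0.076], [0.45, -0.073], [0.46, -0.07], [0.47, -0.07], [0.48, -0.067], [0.49, -0.064], [0.5, -0.064], [0.51, -0.061], [0.52, -0.07], [0.53, -0.058], [0.54, -0.055], [0.55, -0.058], [0.56, -0.049], [0.57, -0.061], [0.58, -0.046], [0.59, -0.043]]
side
 carton (2841, (531.3, -150.2), (131.2, 101.9), 19.67, np.float64(0.1694))
 roof (4400, (545.6, 155.6), (401.1, 69.4), 11.34, np.float64(0.1517))
 deck (4265, (500.0, 58.3), (195.4, 176.2), 10.29, np.float64(0.0179))
 edge [[0.36, 0.039], [0.37, -0.007], [0.38, -0.057], [0.39, -0.078], [0.4, -0.08], [0.41, -0.078], [0.42, -0.076], [0.43, -0.075], [0.44, -0.071], [0.45, -0.07], [0.46, -0.068], [0.47, -0.066], [0.48, -0.064], [0.49, -0.062], [0.5, -0.06], [0.51, -0.058], [0.52, -0.057], [0.53, -0.054], [0.54, -0.052], [0.55, -0.05], [0.56, -0.048], [0.57, -0.045], [0.58, -0.044], [0.59, -0.042]]
[0.31658071 0.1176457  0.45725642] [[0.0, 0.24, 0.97], [-0.0, 0.97, -0.24], [-1.0, -0.0, 0.0]]
```

```bash
cat >> h.py <<'E'
a=np.radians(11.4); RX=np.array([-np.sin(a),np.cos(a),0]); RY=np.array([-np.cos(a),-np.sin(a),0]); Z=np.array([0,0,1.])
O=np.array([.5857,-.0429,0])
def W(x,y,z): return O+x*RX+y*RY+z*Z
def tor(p): p=np.asarray(p)-O; return np.array([p@RX,p@RY,p[2]])
def att(deg,s=1):
    t=np.radians(deg); x=np.sin(t)*RX-np.cos(t)*Z; y=s*RY
    return np.stack([x,y,np.cross(x,y)],1)
def F(): f=manip.current_force(); return np.array([f@RX,f@RY,f[2]])
def T(): return round(float(manip.current_time()),2)
E
python3 - <<'E'
from h import *
c=manip.get_calibration("wrist"); R=manip.current_tcp_rot(); p=manip.current_ee_pos()
print("cam in tool",(R.T@(-c["R"].T@c["t"]-p)).round(3),manip.current_qpos().round(2))
for deg in(35,45,55):
  for s in(1,-1):
    for q in((-.2,.075,.35),(-.2,.075,.03),(-.05,.075,.03),(-.05,.075,.18),(.03,.075,.07)):
        j=manip.inverse_kinematics(W(*q),att(deg,s)); print(deg,s,q,None if j is None else j.round(2))
E
```

```text
cam in tool [-0.143  0.    -0.078] [ 1.24  0.35  1.65 -0.    1.14 -0.08]
35 1 (-0.2, 0.075, 0.35) [-0.67  0.6   1.09  0.4   1.91  2.32]
35 1 (-0.2, 0.075, 0.03) [-0.67  0.93  1.32  0.38  1.4   2.11]
35 1 (-0.05, 0.075, 0.03) [-0.51  0.79  1.62  0.49  1.2   2.14]
35 1 (-0.05, 0.075, 0.18) [-0.51  0.57  1.58  0.45  1.44  2.27]
35 1 (0.03, 0.075, 0.07) [-0.4   0.67  1.75  0.54  1.16  2.21]
35 -1 (-0.2, 0.075, 0.35) [-0.67  0.6   1.09  0.4   1.91 -0.82]
35 -1 (-0.2, 0.075, 0.03) [-0.67  0.93  1.32  0.38  1.4  -1.03]
35 -1 (-0.05, 0.075, 0.03) [-0.51  0.79  1.62  0.49  1.2  -1.  ]
35 -1 (-0.05, 0.075, 0.18) [-0.51  0.57  1.58  0.45  1.44 -0.87]
35 -1 (0.03, 0.075, 0.07) [-0.4   0.67  1.75  0.54  1.16 -0.93]
45 1 (-0.2, 0.075, 0.35) [-0.7   0.67  1.04  0.51  2.04  2.33]
45 1 (-0.2, 0.075, 0.03) [-0.7   1.01  1.23  0.45  1.57  2.08]
45 1 (-0.05, 0.075, 0.03) [-0.55  0.87  1.56  0.56  1.35  2.08]
45 1 (-0.05, 0.075, 0.18) [-0.55  0.64  1.53  0.54  1.57  2.22]
45 1 (0.03, 0.075, 0.07) [-0.45  0.74  1.7   0.62  1.3   2.13]
45 -1 (-0.2, 0.075, 0.35) [-0.7   0.67  1.04  0.51  2.04 -0.81]
45 -1 (
[... 189 characters left out ...]
 -1 (0.03, 0.075, 0.07) [-0.45  0.74  1.7   0.62  1.3  -1.01]
55 1 (-0.2, 0.075, 0.35) [-0.73  0.74  1.    0.63  2.15  2.36]
55 1 (-0.2, 0.075, 0.03) [-0.73  1.09  1.14  0.52  1.74  2.07]
55 1 (-0.05, 0.075, 0.03) [-0.59  0.95  1.49  0.62  1.51  2.05]
55 1 (-0.05, 0.075, 0.18) [-0.59  0.72  1.49  0.62  1.69  2.18]
55 1 (0.03, 0.075, 0.07) [-0.49  0.82  1.65  0.69  1.45  2.08]
55 -1 (-0.2, 0.075, 0.35) [-0.73  0.74  1.    0.63  2.15 -0.79]
55 -1 (-0.2, 0.075, 0.03) [-0.73  1.09  1.14  0.52  1.74 -1.07]
55 -1 (-0.05, 0.075, 0.03) [-0.59  0.95  1.49  0.62  1.51 -1.1 ]
55 -1 (-0.05, 0.075, 0.18) [-0.59  0.72  1.49  0.62  1.69 -0.96]
55 -1 (0.03, 0.075, 0.07) [-0.49  0.82  1.65  0.69  1.45 -1.07]
```

Run:
```python
from h import *
A=att(50,-1)
manip.move_l(manip.current_ee_pos()+[0,0,.13],max_speed=.3); print(T())
manip.move_ptp(W(-.215,.075,.33),A); print(T(),F().round(2))
manip.move_l(W(-.215,.075,.02),max_speed=.2); print(T(),F().round(2))
im,_=manip.grab_frame("side"); cv2.imwrite("pics/side1.png",im[:,:,::-1])
t=T(); manip.move_l(W(-.195,.075,.02),max_speed=.05); print(T()-t,F().round(2))
t=T(); manip.move_l(W(-.193,.075,.02),max_speed=.05); print(T()-t,F().round(2),tor(manip.current_ee_pos()).round(4))
```

```text
1.58
4.8 [-0.37  0.44  0.28]
6.5 [0.2  0.18 0.2 ]
0.5499999999999998 [-1.43  0.26 -1.07]
0.25 [-0.07 -0.14 -0.46] [-0.193  0.075  0.02 ]
```

View pics/side1.png

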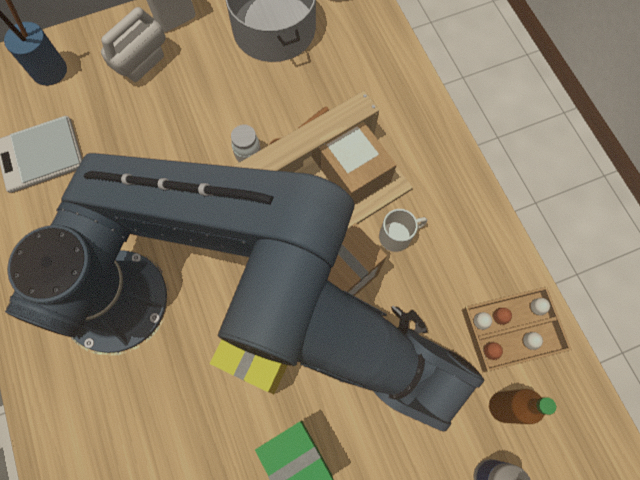

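The side view shows the gripper behind the carton at about (400,320), with everything else undisturbed. Next I push to the deck edge, stopping on force.

Run:
```python
from h import *
x=-.193; L=[]
while x<-.080:
    x+=.003 if x<-.115 else .0015
    manip.move_l(W(x,.075,.02),max_speed=.04); f=F(); L.append((round(x,4),*f.round(1)))
    if f[0]<-9 : break
print(L); print(T())
manip.dwell(.2); print(F().round(2))
for n in("top","side"):
    P,C,im=cloud(n); cv2.imwrite(f"pics/{n}2.png",im[:,:,::-1])
    p=W(-.05,.075,0); print(rect(P,p,.10,.15,.182))
```

```text
[(-0.19, np.float64(0.2), np.float64(0.3), np.float64(0.4)), (-0.187, np.float64(-0.2), np.float64(0.8), np.float64(0.5)), (-0.184, np.float64(0.6), np.float64(0.2), np.float64(-0.6)), (-0.181, np.float64(-0.3), np.float64(-0.1), np.float64(-0.5)), (-0.178, np.float64(-0.5), np.float64(-0.6), np.float64(0.3)), (-0.175, np.float64(-0.0), np.float64(0.5), np.float64(0.5)), (-0.172, np.float64(0.2), np.float64(0.0), np.float64(0.5)), (-0.169, np.float64(-0.1), np.float64(0.1), np.float64(0.7)), (-0.166, np.float64(0.3), np.float64(0.7), np.float64(0.2)), (-0.163, np.float64(0.4), np.float64(-0.2), np.float64(1.6)), (-0.16, np.float64(-0.5), np.float64(-0.7), np.float64(0.8)), (-0.157, np.float64(0.4), np.float64(-0.4), np.float64(-1.0)), (-0.154, np.float64(0.6), np.float64(0.0), np.float64(-0.4)), (-0.151, np.float64(-0.0), np.float64(0.5), np.float64(0.5)), (-0.148, np.float64(-0.5), np.float64(-0.2), np.float64(0.2)), (-0.145, np.float64(0.1), np.float64(0.4), np.float64(0.0)), (-0.142, np.float64(-1.1), np.float64(-0.1), np.float64(0.7)), (-0.139, np.float64(0.1), np.float64(-0.6), 
[... 802 characters left out ...]
np.float64(-0.8), np.float64(-0.2)), (-0.106, np.float64(-1.5), np.float64(-1.3), np.float64(0.5)), (-0.1045, np.float64(-1.9), np.float64(-0.8), np.float64(-0.1)), (-0.103, np.float64(-1.6), np.float64(-0.2), np.float64(0.6)), (-0.1015, np.float64(-1.9), np.float64(-0.9), np.float64(0.7)), (-0.1, np.float64(-0.8), np.float64(-0.3), np.float64(0.5)), (-0.0985, np.float64(-1.5), np.float64(-0.5), np.float64(0.0)), (-0.097, np.float64(-2.4), np.float64(-0.3), np.float64(0.8)), (-0.0955, np.float64(-9.4), np.float64(0.9), np.float64(-0.2))]
17.1
[-9.24  0.78  1.09]
(137, (591.5, -104.1), (105.2, 39.4), 80.02, np.float64(0.1703))
(1969, (539.3, -102.6), (111.1, 101.4), 11.55, np.float64(0.1694))
```

The carton's foot is flush and square: angle 11.55° against 11.4° for the rack, and the carton centre at rack x = -49 mm. Now tipping.

Run:
```python
from h import *
y=.068
manip.move_l(W(-.115,.075,.02),max_speed=.1)
manip.move_l(W(-.115,y,.135),max_speed=.15); print(T(),F().round(2))
x=-.115;L=[]
x=-.102; manip.move_l(W(x,y,.135),max_speed=.06)
while x<-.012:
    x+=.003
    manip.move_l(W(x,y,.135),max_speed=.04); f=F(); L.append((round(x,4),*[float(v) for v in f.round(1)]))
    if np.linalg.norm(f)>18: print("STOP"); break
print(L,T())
manip.dwell(.5)
for n in("top","side"):
    P,C,im=cloud(n); cv2.imwrite(f"pics/{n}3.png",im[:,:,::-1])
    print(rect(P,W(.067,.068,0),.11,.108,.128))
```

```text
18.66 [ 0.31  0.71 -0.05]
[(-0.099, -0.1, 0.6, -0.3), (-0.096, -2.0, -0.6, -0.7), (-0.093, -3.5, -0.0, 3.1), (-0.09, -3.7, -1.4, 3.5), (-0.087, -3.3, -1.3, 2.9), (-0.084, -2.7, -0.6, 3.7), (-0.081, -4.1, 0.3, 2.7), (-0.078, -3.4, -0.8, 2.3), (-0.075, -3.0, -0.6, 3.6), (-0.072, -3.3, -0.8, 3.0), (-0.069, -3.6, -0.2, 3.1), (-0.066, -2.4, -0.3, 3.3), (-0.063, -2.2, -0.7, 3.0), (-0.06, -3.0, -0.1, 3.0), (-0.057, -1.3, -0.6, 4.6), (-0.054, -1.8, -0.8, 3.4), (-0.051, -1.1, 0.0, 2.7), (-0.048, -1.2, 0.0, 3.4), (-0.045, -1.3, -0.3, 3.3), (-0.042, -0.8, 0.7, 0.5), (-0.039, 0.3, 0.1, -0.7), (-0.036, 0.1, -0.3, 0.5), (-0.033, 0.7, 0.4, -0.2), (-0.03, -0.6, -0.6, -0.5), (-0.027, 0.7, -1.0, 0.5), (-0.024, 0.2, 0.6, -0.1), (-0.021, -1.3, 0.2, -0.2), (-0.018, 0.5, 0.6, -0.4), (-0.015, -0.2, 0.8, 0.1), (-0.012, 0.2, -0.4, -0.3)] 26.52
(1132, (557.2, -19.8), (195.5, 90.3), 67.44, np.float64(0.1178))
(1540, (564.3, 18.3), (109.2, 168.2), 30.46, np.float64(0.1178))
```

View pics/side3.png

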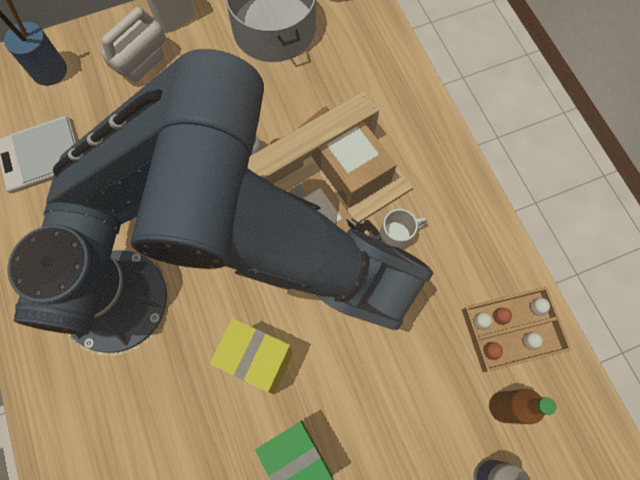

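The side view shows the carton lying on the deck (about 320,205), its top at z = 0.118. Next I back off, lower the gripper and look at its pose.

Run:
```python
from h import *
y=.068
manip.move_l(W(-.08,y,.135),max_speed=.15)
manip.move_l(W(-.08,y,.05),max_speed=.15); print(T(),F().round(2))
for n in("top","side"):
    P,C,im=cloud(n); cv2.imwrite(f"pics/{n}4.png",im[:,:,::-1])
    Q=np.stack([(P-O)@RX,(P-O)@RY,P[:,2]],1)
    m=(abs(Q[:,2]-.118)<.006)&(Q[:,0]>-.06)&(Q[:,0]<.168)&(Q[:,1]>-.02)&(Q[:,1]<.17); q=Q[m]
    print(n,m.sum(),q[:,:2].min(0).round(4),q[:,:2].max(0).round(4),cv2.minAreaRect(q[:,:2].astype(np.float32)*1000))
    for lo in np.arange(-.01,.15,.02):
        s=q[(q[:,1]>lo)&(q[:,1]<lo+.02)]; print(lo.round(2),len(s), s[:,0].min().round(4) if len(s) else '', s[:,0].max().round(4) if len(s) else '')
```

```text
28.44 [-1.16 -0.33  0.35]
top 526 [-0.0468  0.0004] [0.1231 0.1039] ((59.75083923339844, 15.323677062988281), (196.156982421875, 87.7221908569336), 31.54615020751953)
-0.01 90 -0.0468 0.1217
0.01 162 0.0447 0.1228
0.03 117 0.0681 0.123
0.05 86 0.0829 0.1231
0.07 55 0.0944 0.1231
0.09 16 0.1123 0.1223
0.11 0  
0.13 0  
side 2310 [-0.0437  0.0011] [0.128  0.1048] ((41.58156204223633, 52.975341796875), (171.69985961914062, 103.19153594970703), 0.7201573252677917)
-0.01 243 -0.0437 0.128
0.01 586 -0.0437 0.1273
0.03 576 -0.0436 0.1245
0.05 495 -0.0433 0.1066
0.07 322 -0.0241 0.0866
0.09 88 0.012 0.0736
0.11 0  
0.13 0
```

View pics/top4.png

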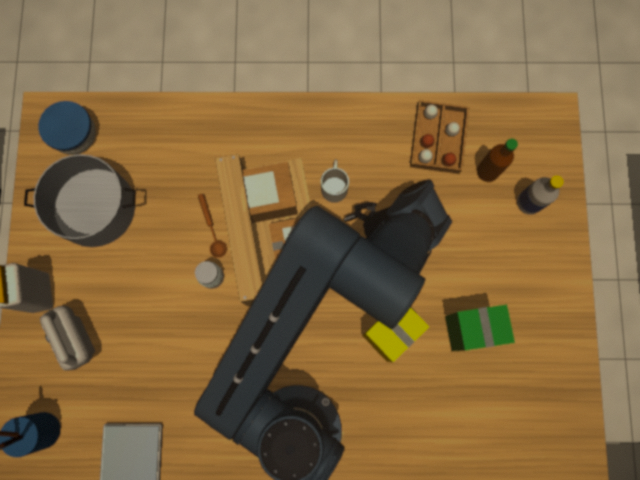

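The top view shows the carton lying square in the free half (about 285,235). Depth puts it at x = -45 to 126 mm and y = 1 to 131 mm. Now I push in and feel for the board.

Run:
```python
from h import *
y=.066
def Fm(n=5):
    v=[]
    for _ in range(n): v.append(F()); manip.dwell(.02)
    return np.mean(v,0)
f0=Fm(10); print("bias",f0.round(2))
x=-.048; manip.move_l(W(x,y,.05),max_speed=.08); L=[]
while x<.050:
    x+=.003 if x<.008 else .001
    manip.move_l(W(x,y,.05),max_speed=.04); f=F()-f0; L.append((x,f[0]))
    if f[0]<-5: break
print([(round(a,4),round(float(b),1)) for a,b in L])
fs=np.mean([b for a,b in L[:-1] if a>-.03]); print("slide",fs,"T",T())
for k in range(14):
    f=Fm()-f0
    e=(-f[0])-(8-fs)
    print(round(x,5),f.round(2),end=' | ')
    if abs(e)<.7: break
    x-=np.clip(e*.00012,-.0006,.0006)
    manip.move_l(W(x,y,.05),max_speed=.02)
h=[]
t=T()
while T()-t<1.4: h.append(round(float((F()-f0)[0]),1)); manip.dwell(.1)
print("\nhold",h,T(),tor(manip.current_ee_pos()).round(4))
```

```text
bias [-0.06 -0.02  0.05]
[(-0.045, -1.1), (-0.042, -0.2), (-0.039, 0.8), (-0.036, -0.9), (-0.033, -0.1), (-0.03, 0.3), (-0.027, 0.8), (-0.024, -1.2), (-0.021, 0.8), (-0.018, -0.2), (-0.015, -0.3), (-0.012, -0.4), (-0.009, 0.6), (-0.006, 0.3), (-0.003, -1.0), (0.0, 0.3), (0.003, -0.3), (0.006, -0.7), (0.009, 0.1), (0.01, -1.9), (0.011, -2.1), (0.012, -1.8), (0.013, -2.0), (0.014, -1.6), (0.015, -2.1), (0.016, -2.2), (0.017, -0.7), (0.018, -1.5), (0.019, -2.3), (0.02, -1.9), (0.021, -1.7), (0.022, -2.1), (0.023, -1.5), (0.024, -1.7), (0.025, -2.4), (0.026, -1.9), (0.027, -2.0), (0.028, -1.6), (0.029, -1.9), (0.03, -1.4), (0.031, -1.7), (0.032, -2.3), (0.033, -1.8), (0.034, -8.8)]
slide -1.1870899951512395 T 40.26
0.034 [-8.85  1.45  1.02] | 
hold [-8.8, -9.2, -9.2, -8.0, -10.3, -8.1, -9.5, -9.3, -9.4, -8.4, -9.1, -8.6, -7.6, -9.6, -8.0] 41.84 [0.0332 0.066  0.05  ]
```

True sliding friction is about 1.9 N; the 3 mm steps let the carton coast. So the push on the board is only about 7 N. I'll add a little, hold, then let go.

Run:
```python
from h import *
manip.move_l(W(.03415,.066,.05),max_speed=.02)
h=[];t=T()
while T()-t<1.5: h.append(float(F()[0])); manip.dwell(.1)
print("hold",np.mean(h).round(2),min(h),max(h))
manip.move_l(W(.025,.066,.05),max_speed=.03)
manip.move_l(W(-.08,.066,.05),max_speed=.12)
manip.move_l(W(-.16,.066,.33),max_speed=.25); print(T())
q=manip.current_qpos().copy(); q[0]=-1.3; q[1]-=.2; manip.move_j(q); print(T())
for n in("top","side"):
    P,C,im=cloud(n); cv2.imwrite(f"pics/{n}5.png",im[:,:,::-1])
    Q=np.stack([(P-O)@RX,(P-O)@RY,P[:,2]],1)
    m=(abs(Q[:,2]-.118)<.006)&(Q[:,0]>-.06)&(Q[:,0]<.168)&(Q[:,1]>-.02)&(Q[:,1]<.17); q=Q[m]
    print(n,m.sum(),q[:,:2].min(0).round(4),q[:,:2].max(0).round(4))
    e=np.array([(c,np.percentile(q[abs(q[:,1]-c)<.005,0],1)) for c in np.arange(.012,.122,.01)])
    print(e[:,1].round(4),"slope deg",np.degrees(np.polyfit(*e.T,1)[0]))
    for o in("mug","jar","spoon","stored"): print(o,[r["at"] for r in manip.look_for(n,o)][:2])
```

```text
hold -9.64 -10.620006734535691 -8.67954989581786
46.39
47.78
top 2217 [0.0267 0.0006] [0.168  0.1321]
[0.0284 0.0285 0.0284 0.0283 0.0286 0.0288 0.0288 0.0277 0.028  0.0288
 0.0281] slope deg -0.1303529603899994
mug [[0.6974, -0.1067, 0.0339], [0.5452, 0.253, 0.0133]]
jar [[0.4192, 0.2418, 0.0988]]
spoon [[0.5436, 0.252, 0.0156], [0.4969, 0.0393, 0.1171]]
stored [[0.65, 0.0721, 0.1153]]
side 3111 [0.0292 0.0007] [0.1679 0.1317]
[0.0316 0.0308 0.0303 0.0303 0.0305 0.0311 0.0307 0.0308 0.031  0.0313
 0.0302] slope deg -0.07878170807166553
mug [[0.6994, -0.1038, 0.0413]]
jar [[0.4244, 0.2324, 0.1039]]
spoon [[0.6312, 0.276, 0.0142]]
stored [[0.6503, 0.067, 0.1207]]
```

View pics/side5.png

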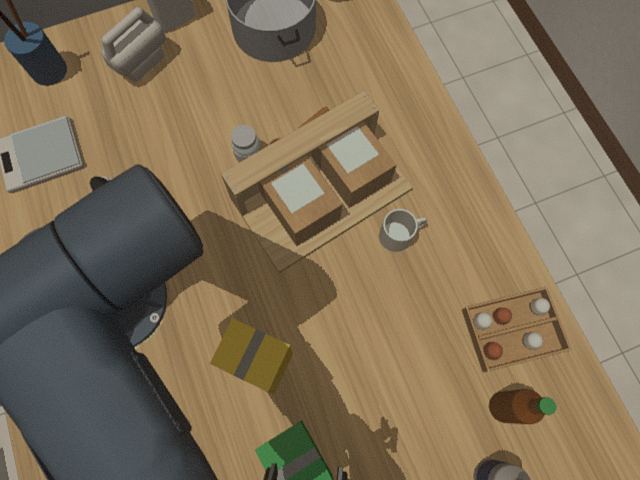

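The carton lies square under the roof (front edge about 290–340, 205–240 px), with the neighbours unmoved. Its far end is at x ≈ 0.199, which lies within the board's range.

```bash
python3 -c "
from h import *
print(F().round(2),manip.current_ee_pos().round(3),T()); manip.sign_off()"
```

```text
[-0.22  0.39 -0.66] [ 0.315 -0.472  0.44 ] 48.28
the job is handed in; nothing more can be done
```

The carton now lies under the roof, flush and square against the buffer board. I handed the job in at 48.3 s, with the gripper clear and touching nothing.

- **Slide to the rack:** I pushed the standing carton low with the open fingers until its foot met the deck edge. Contact force was about 9 N, and it sat within about 0.2° of square.
- **Tip:** I then pushed high on its near face, with at most about 5 N of force. It tipped over the edge and lay down on the deck. It slid back about 27 mm during the fall but stayed square.
- **Push in:** I pushed it in 1 mm steps until the force rose at the board. I held it about 1.5 s at 8.9 N total, then 1.5 s at 9.6 N. With about 1.9 N of sliding friction, that is about 7 N and then 7.7 N on the board.

**Last checks:**
- **Position:** the carton's near face is at rack x ≈ 28–31 mm, so its far end is at about 199 mm, within the board's 182–203 mm range. It is within about 0.15° of square.
- **Other objects:** the mug, jar, spoon and stored carton are where they were, within what the detection can resolve.
- **Disagreements:** the two cameras differ by about 2 mm, which is within calibration. Force readings were near zero for most of the coarse 3 mm steps, probably because the carton coasted ahead. I took the friction from the fine steps instead.

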